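# Cover the chamber and set its bleed screw

### The arm

A 6-joint arm with a two-finger parallel gripper is mounted at the origin on a cart in front of the work surface, level with it; the furniture and walls round the work are solid. World frame = base frame: x ahead of the robot, y to its left, z up, the work surface at z = 0. Lengths are in m, angles in rad, forces in N, time in s.
With the tool pointing down it reaches from about 0.3 to 0.95 m from the base axis. Payload 3.1 kg.
Tool frame: the origin (TCP) lies at the very end of the fingers, on their centre line; the grasp point (between the pads) lies 19 mm behind it (r.tcp_to_grasp is the distance from the TCP to the grasp point, in m); z points along the fingers, x is the direction in which the jaws open and shut, and the axes are right-handed (so a half turn about z gives the same grasp; the last joint's range is limited). The gripper opens to 85 mm and grips with 20 to 120 N. Pads are 22 mm wide; open, the fingers measure 114 mm over their backs; the gripper's body (76 mm by 85 mm) begins 54 mm behind the grasp point. The pads swing forward as they close: fully open they stand 13 mm farther back than shut.
Start: joints at [-1.248, 0.308, 1.634, -0, 1.2, -0.07], TCP at [0.239, -0.577, 0.231] pointing down, gripper open.
Joint ranges: [-3.06, 3.06], [-0.79, 1.96], [0.05, 2.63], [-1.19, 4.34], [0.05, 2.64], [-2.94, 2.94]. Speed limits (rad/s): [2.79, 2.79, 3.14, 3.14, 3.14, 3.14].

### API

Orientations are given as a unit quaternion [w, x, y, z].
In Python, from rig import r, optics, order gives the robot as it stands.
- The arm moves only by the tool jog_arm, never from a script. Its argument "rows" is a list of rows, each a list of 3 entries, a list of its own where there are three numbers: the shift along the world's x, y, z in cm, then the turn about the world's z in degrees, then the closure in counts, from 0 (fully open) to 255 (shut). In form: [[[tx, ty, tz], turn, grip], ...]. A call has 1 to 20 rows; each row is the pose to reach, as a shift and turn from the pose commanded when the call began; what a row does not reach only later rows make up. A row lasts 1/10 s, in which the tool goes at most 50 mm and 8.59 degrees, less where a joint would pass 70% of its speed; a pose out of reach is approached as far as the arm can. A call with a gripper value outside its range is refused whole. The fingers move at their own pace and stop on an object; "squeeze" is the grip in N (left out, the last holds). Time passes only in rows, so rows that repeat a pose let the fingers close. It gives the time, the measured TCP pose, the force and the opening at its end, in the units of the state.
- r.get_state(): the state, without advancing time (a new reading comes with each control period).
- optics.camera(name): name is "scene" or "top"; returns the picture (400x640x3 uint8, red, green, blue); there is no depth.
- optics.get_calibration(name): a dict with "camera_matrix" (3x3 intrinsics, pixels), "view" (4x4, takes a point from world to camera coordinates). Camera axes: x right, y down, z forward; pixel columns grow to the right and rows downward; lengths in m; the calibration is good to about 2 mm. A picture is of the moment at which its call begins. get_calibration takes no time and is no camera call.
- order.finish_job(): hands the job in, once; it reports no verdict.
Trained networks look in the newest picture that a camera, given by its name, has taken for a name from the list of things; names that differ only in an ending like _2 or _b are one class to them, and where a whole thing is asked for, a point or a joint stands for the part that bears it (a point fixed in the world has none). Each returns a list of dicts, best first, with "p" (0 to 1); they miss things now and then, are a little off and sometimes report something else, mostly with a low value. They report only what shows in the picture. A call takes as long as a camera call. They do not tell look-alikes from the thing itself.
- optics.find_in(camera, label): "box" ([left, top, right, bottom] in pixels, round what is visible of it).
The state is a dict: "time": time; "joints": joint angles; "joint_velocities": joint speeds; "effort": joint torques, N m; "tool_pos": TCP position; "eef_rot": TCP orientation; "force": force on the tool from outside, world axes, zero at the start; "moment": the same for the moment, N m; "gripper_width": finger opening in m.
Only numpy, scipy, OpenCV 4.12 (cv2) and the standard library are available. Lean on these libraries where they do the work, as an engineer would, in place of code of your own. Each camera call takes 0.05 s, during which the arm holds its last target.

### The job

Set the loose round cover onto the open metal chamber so that it sits level and fully down on the rim, and let go of it. Then turn the winged thumbscrew on the chamber's bleed valve clockwise until it seats, back it off a quarter turn, and finish still gripping the thumbscrew there so the bleed setting stays under your hand. Leave the other things on the bench where they are.

Things in the scene. Friction and masses are not known exactly. Their poses are not given: they have to be found in the camera images.
- chamber: Chamber, fixed to the bench: grey base plate (130 along its x, 250 along its y, 8 thick) with an open round metal pot (outer diameter 106, inner 96, rim 66 above the bench) and, 130 mm from the pot's axis in the chamber's -y direction, a brass bleed valve (30 across, topping out 64 above the bench) joined to it by a tube. Origin on the bench under the pot's axis, z up.
- chamber_rim (a point): Centre of the pot's open mouth, level with the rim, 66 mm above the bench. Axes as the chamber's.
- cover_knob (a point): Point on the axis of the loose cover's upright black knob (plain cylinder, 22 mm diameter, 38 tall), 24 above the disc's top face and 14 below the knob's top, 38 above the bench at the start; z up. The cover (about 0.2 kg) is a grey disc, 114 diameter, 6 thick, with the knob on top and a locating spigot below (see cover_seat). When seated this point is 96 above the bench.
- cover_seat (a point): Centre of the cover disc's underside, the face that rests on the rim, 30 mm below cover_knob; z up. Below it hangs a chamfered spigot, 90 diameter (78 at its foot), 8 deep, which enters the pot with 3 mm play all round; the cover first stands on it on the bench.
- thumbscrew_grip (a point): Centre of the thumbscrew's winged head, on its upright turning axis, 90 mm above the bench. The wing is an upright steel blade with flat parallel faces, 44 mm long along this point's own x, 10 thick along its y, 32 tall (74 to 106 above the bench); it turns with the screw. Below it: a 17 mm hub (68 to 75 above the bench), then the valve.
- thumbscrew (a joint): Opening angle of the thumbscrew, rad. 0 = seated at a hard stop, the wing then lying along the chamber's x (square to the line from valve to pot). Grows anticlockwise seen from above, up to 3.2; clockwise closes. Starts between 0.7 and 1.5. Turns with a steady friction of about 0.06 N m, does not rise or sink, stays where left. Quarter turn open = 1.57.
- tape_roll: Bystander: roll of tan tape lying flat, 94 mm across, 48 high, with a wide hole; it and the cover swap sides at random. Origin at the centre of its underside.
- cup_white: Bystander: white specimen cup with lid, 65 mm across, 64 high. Origin at the centre of its underside.
- dropper_c: Bystander: small white bottle with a red cap, 33 mm across, 72 high. Origin at the centre of its underside.
- lab_timer: Bystander: white lab timer lying flat, 64x64x18. Origin at the centre of its underside.
Things that resemble listed ones, but are neither listed nor needed, are in the scene too. What is shaped like the part that bears cover_knob but green is not meant.

How it is judged:
On the way, in this order (a step that is already met when the one before it is completed fails the run):
1. the cover sits level and fully down on the rim, let go (horizontal distance between cover_seat and chamber_rim below 0.006 m and z of cover_seat in the frame of chamber between 0.063 and 0.0685 m and angle between cover_seat's own z axis and vertical below 0.05 rad and contact force between the fingers and cover below 0.1 N), for 0.2 s.
2. the thumbscrew is turned clockwise until it seats (within 0.08 rad) (value of joint thumbscrew below 0.08 rad), for 0.1 s.
At the end, for the whole second after the job is handed in: The cover rests on the rim (centred within 6 mm, underside within 2.5 mm of the rim's height, tilt under 0.05 rad), touched by nothing of the robot; the thumbscrew, having been seated, stands a quarter turn open (1.27 to 1.87 rad), still, and the fingers grip it with more than 1 N (all of step 1 and value of joint thumbscrew between 1.27 and 1.87 rad and velocity of joint thumbscrew between -0.1 and 0.1 rad/s and contact force between the fingers and thumbscrew above 1 N and contact force between the arm and cover below 0.1 N); the arm keeps its last pose, push and grip.
It fails at once if a bystander is moved by more than 30 mm (distance of any of tape_roll, cup_white, dropper_c, lab_timer from where it was at the start of the episode above 0.03 m).
It also fails if it takes over 61 s, if anything falls off the work surface, if the arm or the gripper's body presses on something with over 40 N, if the wrist force passes 120 N, or if a joint passes its speed limit or range.

## Working session

There is one attempt and no reset: what is moved stays moved. The work goes in short steps, Python scripts to look and compute and a tool call to move; the robot and the scene stay as the last step left them, time stands still between calls to the robot, and variables do not carry over. Pictures are saved under pics/ and viewed, and the job is handed in when it is done.

Besides the shell and the picture viewer there is one more tool, called after "Request:" as name(argument=value, ...) on one line, values as JSON. jog_arm: Moves the arm, as the interface text tells. Its arguments: {"type":"object","properties":{"rows":{"type":"array","items":{"type":"array"}},"squeeze":{"type":"number"}},"required":["rows"]}

```bash
mkdir -p pics; ls; python3 - <<'E'
from rig import r, optics, order
import cv2
s=r.get_state(); print(s['time'],s['tool_pos'],s['eef_rot'],s['gripper_width'],r.tcp_to_grasp)
for c in ('scene','top'):
    im=optics.camera(c); cv2.imwrite(f'pics/{c}0.png',im[:,:,::-1])
    k=optics.get_calibration(c); print(c,k['camera_matrix'],k['view'])
    for n in ('chamber','cover_knob','thumbscrew_grip','tape_roll','cup_white','dropper_c','lab_timer'):
        print(n,[( [round(float(v)) for v in d['box']],round(float(d['p']),2)) for d in optics.find_in(c,n)][:4])
print(r.get_state()['time'])
E
```

```text
pics
0.0 [ 0.23894236 -0.57661494  0.2300304 ] [-7.20360549e-04  8.31495082e-01 -5.55530862e-01 -9.33148593e-04] 0.08557081961386441 0.0187
scene [[480.69048268   0.         319.66136987]
 [  0.         480.69048268 195.9999545 ]
 [  0.           0.           1.        ]] [[-0.71615038 -0.69793683  0.00358015  0.40621107]
 [-0.34335413  0.34783922 -0.87241952  0.25857341]
 [ 0.60764839 -0.62601283 -0.48874468  1.24191837]
 [ 0.          0.          0.          1.        ]]
chamber [([289, 178, 366, 241], 0.87)]
cover_knob [([338, 229, 374, 257], 0.91), ([380, 179, 411, 197], 0.57)]
thumbscrew_grip [([335, 181, 347, 193], 0.66), ([242, 269, 270, 291], 0.6)]
tape_roll [([282, 239, 317, 272], 0.68)]
cup_white [([355, 158, 371, 182], 0.72), ([240, 269, 271, 290], 0.39)]
dropper_c [([249, 207, 262, 227], 0.55), ([290, 180, 365, 239], 0.23)]
lab_timer [([242, 269, 271, 289], 0.93)]
top [[419.10670446   0.         317.79041779]
 [  0.         419.10670446 205.6723787 ]
 [  0.           0.           1.        ]] [[-0.01218996 -0.99966171 -0.02297525  0.03619553]
 [-0.99330498  0.01474576 -0.11457651  0.55146595]
 [ 0.11487654  0.02142475 -0.99314871  1.05393544]
 [ 0.          0.          0.          1.        ]]
chamber [([284, 180, 384, 244], 0.86), ([424, 214, 468, 257], 0.3)]
cover_knob [([291, 259, 334, 303], 0.56), ([422, 215, 471, 259], 0.55)]
thumbscrew_grip [([356, 200, 370, 212], 0.62)]
tape_roll [([227, 238, 259, 270], 0.7)]
cup_white [([433, 153, 462, 184], 0.76)]
dropper_c [([255, 156, 267, 170], 0.6)]
lab_timer [([180, 232, 207, 260], 0.7)]
0.8
```

```bash
python3 - <<'E'
import cv2
a=cv2.imread('pics/scene0.png')[140:320,220:440]; cv2.imwrite('pics/scene0c.png',cv2.resize(a,None,fx=3.6,fy=3.3,interpolation=cv2.INTER_CUBIC))
a=cv2.imread('pics/top0.png')[140:310,170:480]; cv2.imwrite('pics/top0c.png',cv2.resize(a,None,fx=2.5,fy=2.5,interpolation=cv2.INTER_CUBIC))
E
```

```text
(no output)
```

View pics/scene0.png

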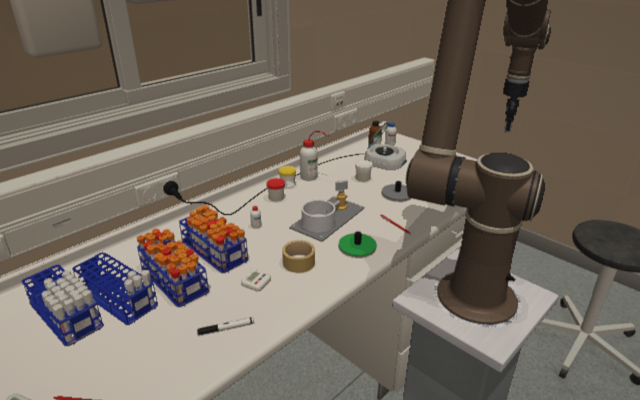

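View pics/top0.png

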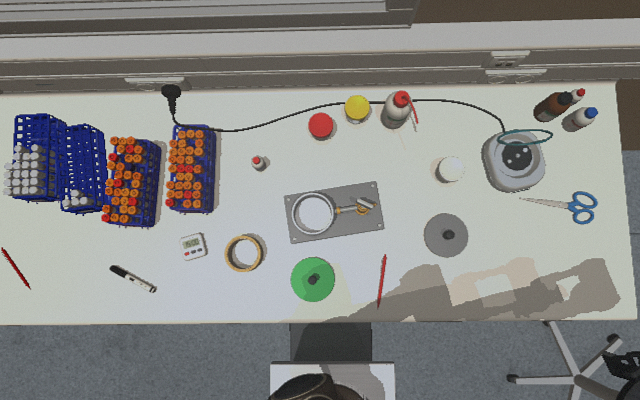

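```bash
true
```

```text
(no output)
```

View pics/top0c.png

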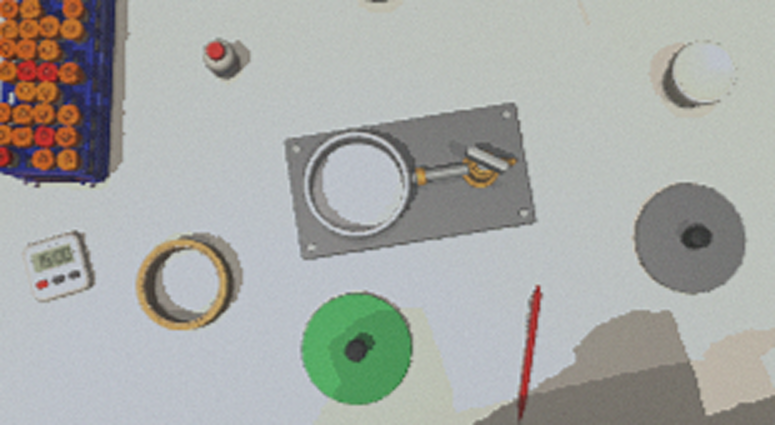

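View pics/scene0c.png

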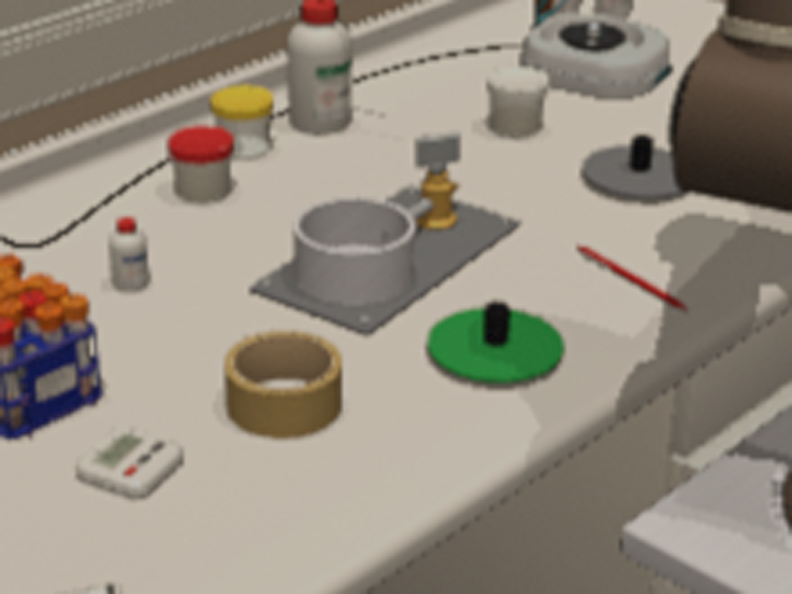

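```bash
cat > h.py <<'E'
import numpy as np, cv2
from rig import r, optics, order
def cal(c):
    k=optics.get_calibration(c); return np.array(k['camera_matrix']),np.array(k['view'])
def ray(c,uv,z):
    K,V=cal(c); R,t=V[:3,:3],V[:3,3]; o=-R.T@t
    d=R.T@np.linalg.solve(K,[uv[0],uv[1],1.]); return o+d*(z-o[2])/d[2]
def proj(c,P):
    K,V=cal(c); P=np.atleast_2d(P); q=(V[:3,:3]@P.T).T+V[:3,3]; q=(K@q.T).T; return q[:,:2]/q[:,2:]
E
python3 - <<'E'
from h import *
im=cv2.imread('pics/top0.png')
def big(n,x0,y0,x1,y1,f):
    a=cv2.resize(im[y0:y1,x0:x1],None,fx=f,fy=f,interpolation=cv2.INTER_CUBIC)
    cv2.imwrite(n,a)
big('pics/t_ch.png',275,170,395,255,6)
big('pics/t_cov.png',415,205,480,265,8)
hsv=cv2.cvtColor(im,cv2.COLOR_BGR2HSV)
# cover mask
g=im.max(2); 
m=np.zeros(g.shape,np.uint8); m[205:265,415:480]=(g[205:265,415:480]<150)*255
cs,_=cv2.findContours(m,cv2.RETR_EXTERNAL,cv2.CHAIN_APPROX_NONE)
c=max(cs,key=cv2.contourArea); e=cv2.fitEllipse(c); print('cover ellipse',e, ray('top',e[0],0.014))
P=np.array([ray('top',p[0],0.014)[:2] for p in c]); print('disc diam fit', cv2.minEnclosingCircle(P.astype(np.float32)))
for n,b in (('knobtop',(445,229,456,240)),):
    x0,y0,x1,y1=b
print(np.round(im[232:240:2,436:462:2,:].mean(2)))
E
```

```text
cover ellipse ((445.4752502441406, 234.93283081054688), (42.666053771972656, 44.482139587402344), 129.58872985839844) [ 0.47263067 -0.30141865  0.014     ]
disc diam fit ((0.47289180755615234, -0.3016282618045807), 0.05802937597036362)
[[123. 122. 110. 105.  57.  49.  60.  59.  53. 106. 116. 114. 113.]
 [118. 121. 118.  82.  51.  56.  62.  64.  57.  73. 119. 114. 116.]
 [121. 122. 120.  83.  52.  53.  69.  63.  57.  86. 118. 117. 114.]
 [120. 121. 119. 119.  72.  47.  50.  55.  70. 118. 119. 118. 116.]]
```

View pics/t_ch.png

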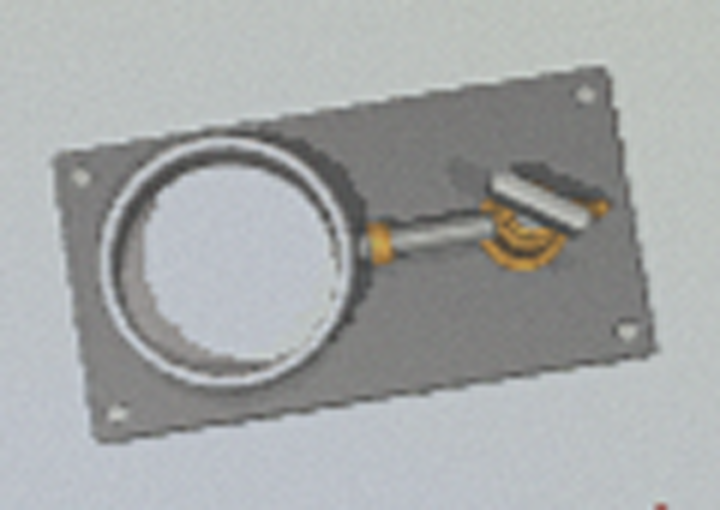

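View pics/t_cov.png

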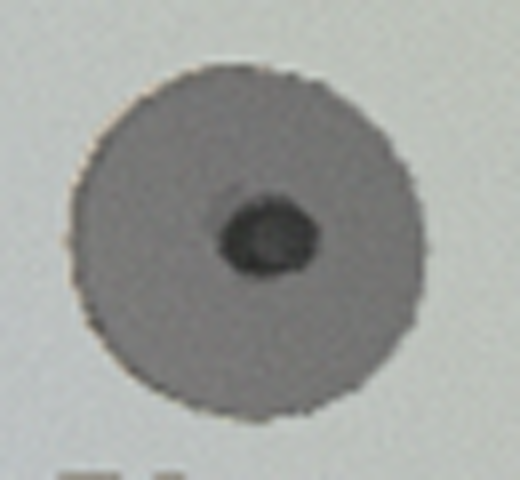

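```bash
cat > fit.py <<'E'
from h import *
from scipy.optimize import least_squares
im=cv2.imread('pics/top0.png')
tp=lambda x,y:np.array([(x+.5)/6-.5+275,(y+.5)/6-.5+170])
cor=[tp(*p) for p in ((53,155),(606,65),(656,352),(98,443))]
W=np.array([ray('top',p,0.008) for p in cor]); print(W)
print('edges',[np.linalg.norm(W[i]-W[(i+1)%4]) for i in range(4)])
l=(W[1]-W[0]+W[2]-W[3]); print('chamber -y dir angle',np.degrees(np.arctan2(l[1],l[0])))
# rim: bright ring outer ellipse
rc=ray('top',tp(227.5,261),0.066); print('rim',rc)
a=np.arctan2(l[1],l[0]); vd=np.array([np.cos(a),np.sin(a)]); 
print('plate centre',W.mean(0)); print('valve expected',rc[:2]+0.13*vd)
# wing top corners
wc=[tp(*p) for p in ((493,183),(503,171),(594,212),(583,231))]
Q=np.array([ray('top',p,0.106) for p in wc]); print(Q,'centre',Q.mean(0),[np.linalg.norm(Q[i]-Q[(i+1)%4]) for i in range(4)])
d=Q[2]-Q[1]+Q[3]-Q[0]; print('wing dir',np.degrees(np.arctan2(d[1],d[0])))
E
python3 fit.py
```

```text
[[ 0.58353133  0.12043747  0.008     ]
 [ 0.62001561 -0.12527745  0.008     ]
 [ 0.49249982 -0.14351717  0.008     ]
 [ 0.45597915  0.10105561  0.008     ]]
edges [np.float64(0.24840878548649614), np.float64(0.12881368314076147), np.float64(0.247284459541872), np.float64(0.1290163389541804)]
chamber -y dir angle -81.53075500912941
rim [0.52949202 0.04149425 0.066     ]
plate centre [ 0.53800648 -0.01182539  0.008     ]
valve expected [ 0.54863823 -0.08708811]
[[ 0.55553478 -0.0670197   0.106     ]
 [ 0.56033927 -0.07114522  0.106     ]
 [ 0.54319593 -0.10718797  0.106     ]
 [ 0.53559544 -0.10258133  0.106     ]] centre [ 0.54866636 -0.08698356  0.106     ] [np.float64(0.006332692318277153), np.float64(0.03991207808792567), np.float64(0.008887549437948289), np.float64(0.04077017567907613)]
wing dir -117.37885864314926
```

```bash
cat > ov.py <<'E'
from h import *
import sys
def circ(c,x,y,z,rad): 
    t=np.linspace(0,2*np.pi,73); return proj(c,np.c_[x+rad*np.cos(t),y+rad*np.sin(t),0*t+z])
def draw(img,c,curves,box,f,fn):
    x0,y0,x1,y1=box
    a=cv2.resize(img[y0:y1,x0:x1],None,fx=f,fy=f,interpolation=cv2.INTER_CUBIC)
    for p,col in curves:
        q=((p-[x0,y0]+.5)*f-.5)
        cv2.polylines(a,[np.round(q*8).astype(np.int32)],False,col,1,cv2.LINE_AA,3)
    cv2.imwrite(fn,a)
if __name__=='__main__':
    cx,cy=0.4728,-0.3015; px,py=0.5295,0.0415; yaw=np.radians(8.47); vx,vy=0.5487,-0.0870; w=np.radians(62.6)
    for c in('top','scene'):
        im=cv2.imread(f'pics/{c}0.png')
        L=[(circ(c,cx,cy,.014,.057),(0,0,255)),(circ(c,cx,cy,.052,.011),(0,255,255)),(circ(c,cx,cy,.014,.011),(0,255,0))]
        M=[(circ(c,px,py,.066,.053),(0,0,255)),(circ(c,px,py,.066,.048),(0,255,255))]
        R=lambda a:np.array([[np.cos(a),-np.sin(a)],[np.sin(a),np.cos(a)]])
        def rect(ox,oy,a,xs,ys,z): return proj(c,np.c_[np.array([[xs[i],ys[j]] for i,j in((0,0),(1,0),(1,1),(0,1),(0,0))])@R(a).T+[ox,oy],[z]*5])
        M+=[(rect(vx,vy,w,(-.022,.022),(-.005,.005),z),(255,0,0)) for z in(.106,.074)]
        bc=np.array([px,py]); 
        M+=[(rect(.5380,-.0118,yaw,(-.065,.065),(-.125,.125),.008),(0,255,0))]
        if c=='top': draw(im,c,L,(415,205,480,265),9,'pics/ov_tc.png'); draw(im,c,M,(275,170,395,255),6,'pics/ov_tm.png')
        else: draw(im,c,L,(370,170,420,210),10,'pics/ov_sc.png'); draw(im,c,M,(280,170,375,245),8,'pics/ov_sm.png')
E
python3 ov.py; python3 -c "
import cv2,numpy as np
a=[cv2.imread('pics/ov_%s.png'%n) for n in('tc','sc','tm','sm')]
def st(l):
    h=max(i.shape[0] for i in l); return np.hstack([cv2.copyMakeBorder(i,0,h-i.shape[0],0,0,cv2.BORDER_CONSTANT) for i in l])
for n,l in(('c',a[:2]),('m',a[2:])):
    o=st(l); cv2.imwrite(f'pics/ov2_{n}.png',cv2.resize(o,(800,int(o.shape[0]*800/o.shape[1]))))
"
```

```text
(no output)
```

View pics/ov2_c.png

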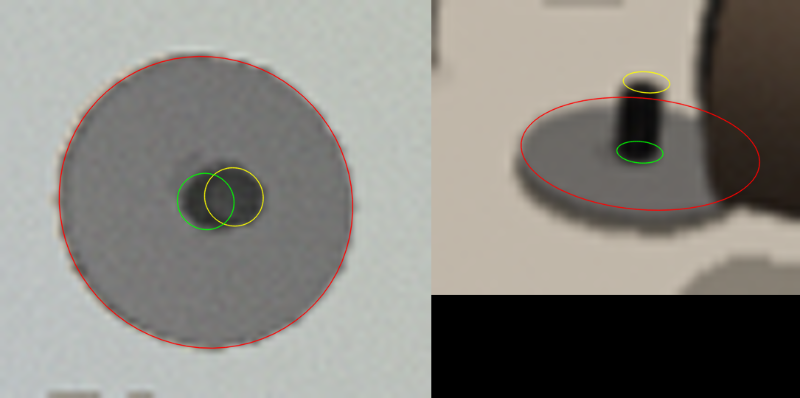

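View pics/ov2_m.png

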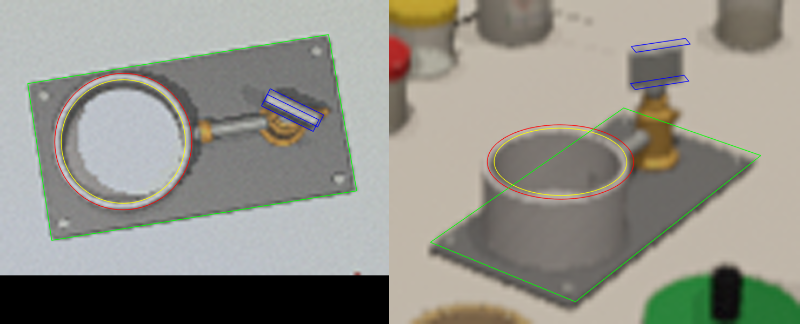

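Request:
jog_arm(rows=[[[5, 6, 0], 0, 0], [[10, 12, 0], 0, 0], [[13, 16, -2], 0, 0], [[16, 19, -5], 0, 0], [[19, 22.5, -8], 0, 0], [[22, 26, -11], 0, 0], [[23.4, 27.5, -14], 0, 0], [[23.4, 27.5, -15], 0, 0], [[23.4, 27.5, -15], 0, 0]], squeeze=40)

```text
time: 1.7
tool_pos: [0.4719, -0.2972, 0.0768]
eef_rot: [-0.001, 0.833, -0.554, -0.004]
force: [0.1, 0.3, -0.5]
gripper_width: 0.0857
```

Request:
jog_arm(rows=[[[0, 0, 0], 0, 0], [[0, 0, 0], 0, 0]])

```text
time: 1.9
tool_pos: [0.4737, -0.3038, 0.0825]
eef_rot: [0.0, 0.831, -0.556, 0.001]
force: [-0.4, -0.1, -0.2]
gripper_width: 0.0852
```

```bash
python3 - <<'E'
from h import *
s=r.get_state(); print(s['time'],s['tool_pos'],s['eef_rot'],s['joint_velocities'])
for c,b in (('top',(400,190,490,270)),('scene',(350,140,440,220))):
    im=optics.camera(c)[:,:,::-1]; x0,y0,x1,y1=b
    cv2.imwrite(f'pics/{c}1.png',cv2.resize(im[y0:y1,x0:x1],None,fx=5,fy=5,interpolation=cv2.INTER_CUBIC))
a=np.hstack([cv2.imread('pics/top1.png'),cv2.imread('pics/scene1.png')]); cv2.imwrite('pics/both1.png',cv2.resize(a,(800,int(a.shape[0]*800/a.shape[1]))))
E
```

```text
1.9 [ 0.47372911 -0.30383207  0.08245219] [ 3.40868050e-04  8.31452422e-01 -5.55594766e-01  1.09987318e-03] [-0.01917916 -0.02045896 -0.01340836 -0.00072531 -0.00130455  0.00232654]
```

View pics/both1.png

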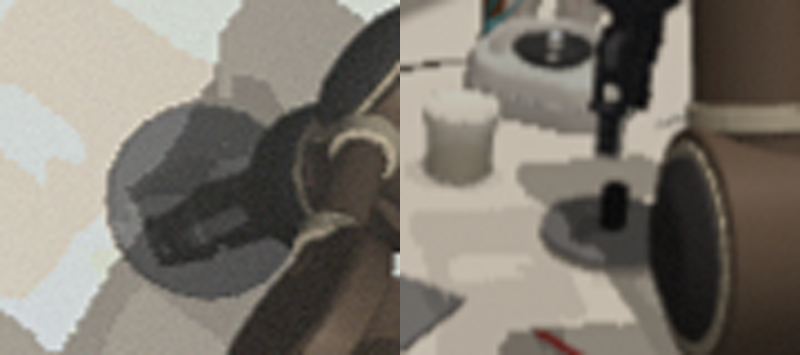

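Request:
jog_arm(rows=[[[0, 0, -1.5], 0, 0], [[0, 0, -3], 0, 0], [[0, 0, -4.5], 0, 0], [[0, 0, -5.5], 0, 0], [[0, 0, -6], 0, 0], [[0, 0, -6], 0, 0], [[0, 0, -6], 0, 0]])

```text
time: 2.7
tool_pos: [0.4734, -0.3025, 0.0212]
eef_rot: [-0.0, 0.832, -0.555, 0.0]
force: [-0.7, -0.2, 0.1]
gripper_width: 0.0854
```

```bash
python3 - <<'E'
from h import *
s=r.get_state(); print(s['time'],s['tool_pos'],s['force'],s['joint_velocities'])
E
```

```text
2.7 [ 0.47341638 -0.30249807  0.02121015] [-0.68822024 -0.20071549  0.11745727] [-1.32130660e-05 -1.21404732e-02 -8.77827622e-03  1.19534738e-03
 -1.35217399e-03  2.51564222e-03]
```

Request:
jog_arm(rows=[[[0, 0, 0], 0, 255], [[0, 0, 0], 0, 255], [[0, 0, 0], 0, 255], [[0, 0, 0], 0, 255], [[0, 0, 0], 0, 255], [[0, 0, 0], 0, 255], [[0, 0, 0], 0, 255], [[0, 0, 0], 0, 255], [[0, 0, 0], 0, 255]], squeeze=40)

```text
time: 3.6
tool_pos: [0.4735, -0.3026, 0.0217]
eef_rot: [-0.0, 0.831, -0.556, 0.0]
force: [0.6, 0.8, 5.0]
gripper_width: 0.0207
```

```bash
python3 - <<'E'
from h import *
s=r.get_state(); print(s['time'],s['tool_pos'],s['force'],s['moment'],s['gripper_width'])
for c,b in (('top',(400,190,490,270)),('scene',(350,140,440,220))):
    im=optics.camera(c)[:,:,::-1]; x0,y0,x1,y1=b
    cv2.imwrite(f'pics/{c}2.png',cv2.resize(im[y0:y1,x0:x1],None,fx=5,fy=5,interpolation=cv2.INTER_CUBIC))
a=np.hstack([cv2.imread('pics/top2.png'),cv2.imread('pics/scene2.png')]); cv2.imwrite('pics/both2.png',cv2.resize(a,(800,int(a.shape[0]*800/a.shape[1]))))
E
```

```text
3.6 [ 0.47352926 -0.30262326  0.02170849] [0.56369556 0.75274764 5.00526379] [ 0.13825994  0.14045262 -0.00358619] 0.02065450664582667
```

View pics/both2.png

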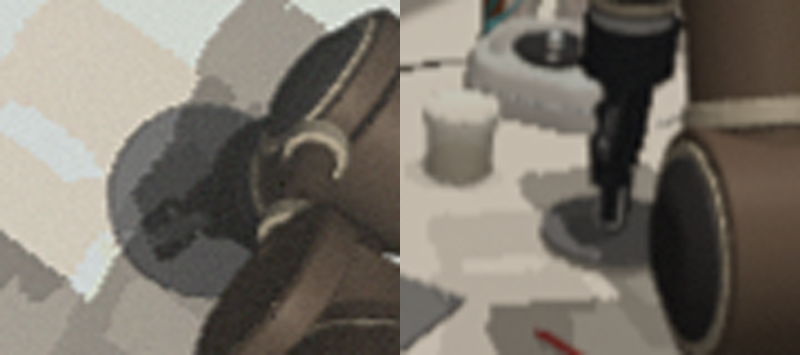

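Request:
jog_arm(rows=[[[0, 0, 0.5], 0, 255], [[0, 0, 1.5], 0, 255], [[0, 0, 3.5], 0, 255], [[0, 0, 6.5], 0, 255], [[0, 0, 9.5], 0, 255], [[0, 0, 12.5], 0, 255], [[0.3, 2, 14.5], 0, 255], [[0.8, 5, 16], 0, 255], [[1.3, 8, 16], 0, 255], [[1.9, 11.5, 16], 0, 255], [[2.5, 15, 16], 0, 255], [[3.1, 18.5, 16], 0, 255], [[3.7, 22, 16], 0, 255], [[4.3, 25.5, 16], 0, 255], [[4.8, 28.5, 16], 0, 255], [[5.2, 31, 16], 0, 255], [[5.5, 33, 16], 0, 255], [[5.7, 34, 16], 0, 255], [[5.7, 34.3, 15.5], 0, 255], [[5.7, 34.3, 15], 0, 255]])

```text
time: 5.7
tool_pos: [0.53, 0.0404, 0.1709]
eef_rot: [0.0, 0.832, -0.555, 0.0]
force: [0.6, -0.1, -2.7]
gripper_width: 0.021
```

Request:
jog_arm(rows=[[[0, 0, -1], 0, 255], [[0, 0, -2], 0, 255], [[0, 0, -3], 0, 255], [[0, 0, -4], 0, 255], [[0, 0, -4.5], 0, 255], [[0, 0, -4.5], 0, 255], [[0, 0, -4.5], 0, 255]])

```text
time: 6.4
tool_pos: [0.5304, 0.0406, 0.1263]
eef_rot: [-0.0, 0.831, -0.556, 0.0]
force: [-0.1, -0.1, -2.4]
gripper_width: 0.0211
```

```bash
python3 - <<'E'
from h import *
s=r.get_state(); print(s['time'],s['tool_pos'],s['eef_rot'],s['force'],s['moment'],s['gripper_width'])
for c,b in (('top',(265,160,405,265)),('scene',(270,140,380,250))):
    im=optics.camera(c)[:,:,::-1]; cv2.imwrite(f'pics/{c}3.png',im); x0,y0,x1,y1=b
    cv2.imwrite(f'pics/{c}3c.png',cv2.resize(im[y0:y1,x0:x1],(540,540*(y1-y0)//(x1-x0)),interpolation=cv2.INTER_CUBIC))
E
```

```text
6.4 [0.53038411 0.04055059 0.12626288] [-1.92138092e-05  8.31489774e-01 -5.55540056e-01  4.41016121e-05] [-0.13587176 -0.1114107  -2.43121308] [-0.00018427 -0.05750205 -0.00298086] 0.021087709484418994
```

View pics/top3c.png

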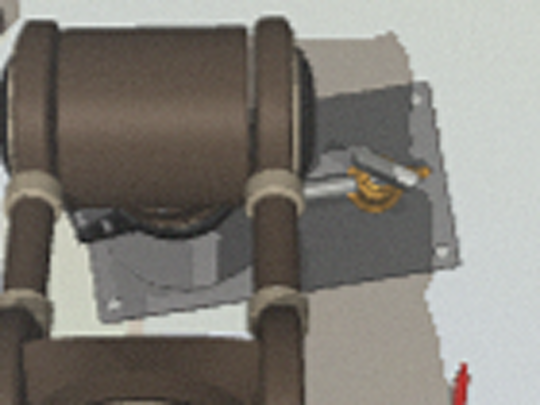

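View pics/scene3c.png

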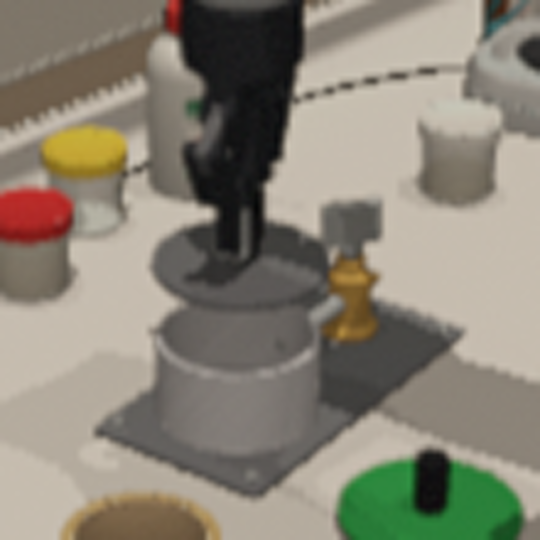

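```bash
python3 - <<'E'
from ov import *
im=cv2.imread('pics/scene3.png'); 
draw(im,'scene',[(circ('scene',.5295,.0415,.1186,.057),(0,0,255)),(circ('scene',.5295,.0415,.066,.053),(0,255,255))],(285,170,365,245),9,'pics/ov3.png')
E
```

```text
(no output)
```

View pics/ov3.png

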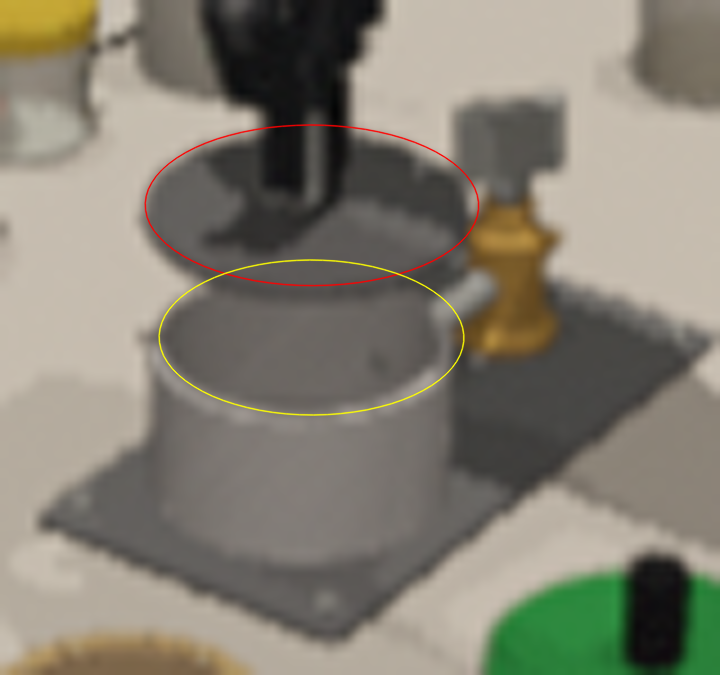

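Request:
jog_arm(rows=[[[0, 0.12, -1.5], 0, 255], [[0, 0.12, -3], 0, 255], [[0, 0.12, -3.6], 0, 255], [[0, 0.12, -3.8], 0, 255], [[0, 0.12, -4], 0, 255], [[0, 0.12, -4.2], 0, 255], [[0, 0.12, -4.4], 0, 255], [[0, 0.12, -4.5], 0, 255], [[0, 0.12, -4.5], 0, 255]])

```text
time: 7.4
tool_pos: [0.5302, 0.0418, 0.0813]
eef_rot: [-0.0, 0.831, -0.556, 0.0]
force: [0.1, 0.1, -2.1]
gripper_width: 0.0211
```

Request:
jog_arm(rows=[[[0, 0, -0.1], 0, 255], [[0, 0, -0.2], 0, 255], [[0, 0, -0.2], 0, 255]])

```text
time: 7.7
tool_pos: [0.5304, 0.0418, 0.0797]
eef_rot: [-0.0, 0.832, -0.556, 0.0]
force: [-1.2, -0.7, 1.2]
gripper_width: 0.0206
```

Request:
jog_arm(rows=[[[0, 0, -0.1], 0, 255], [[0, 0, -0.1], 0, 255]])

```text
time: 7.9
tool_pos: [0.5304, 0.0418, 0.0797]
eef_rot: [0.0, 0.832, -0.555, -0.0]
force: [-3.5, -0.1, 9.2]
gripper_width: 0.0209
```

Request:
jog_arm(rows=[[[0, 0, 0.1], 0, 200], [[0, 0, 0.1], 0, 150], [[0, 0, 0.1], 0, 80], [[0, 0, 0.1], 0, 0], [[0, 0, 0.1], 0, 0], [[0, 0, 0.1], 0, 0], [[0, 0, 0.1], 0, 0], [[0, 0, 0.1], 0, 0]])

```text
time: 8.7
tool_pos: [0.5302, 0.0418, 0.0792]
eef_rot: [0.0, 0.831, -0.556, -0.0]
force: [-0.1, -0.0, 0.0]
gripper_width: 0.0851
```

Request:
jog_arm(rows=[[[0, 0, 1], 0, 0], [[0, 0, 2.5], 0, 0], [[0, 0, 4.5], 0, 0], [[0, 0, 7.5], 8, 0], [[0, 0, 9.9], 16, 0], [[0.2, -2, 9.9], 24, 0], [[0.6, -5, 9.9], 32, 0], [[1.1, -8, 9.9], 40, 0], [[1.5, -11, 9.9], 40, 0], [[1.8, -12.9, 9.9], 40, 0], [[1.8, -12.9, 9.9], 40, 0], [[1.8, -12.9, 9.9], 40, 0], [[1.8, -12.9, 9.9], 40, 0]])

```text
time: 10.0
tool_pos: [0.548, -0.0863, 0.1785]
eef_rot: [-0.0, 0.971, -0.237, -0.0]
force: [1.1, -0.4, -0.2]
gripper_width: 0.0855
```

```bash
python3 - <<'E'
from ov import *
s=r.get_state(); print(s['time'],s['tool_pos'],s['eef_rot'],s['force'],s['gripper_width'])
q=s['eef_rot']; print('tool x ang',np.degrees(2*np.arctan2(q[2],q[1])))
im=optics.camera('scene')[:,:,::-1]; cv2.imwrite('pics/scene4.png',im)
draw(np.ascontiguousarray(im),'scene',[(circ('scene',.5295,.0415,.072,.057),(0,0,255)),(circ('scene',.5295,.0415,.110,.011),(0,255,255))],(285,150,375,245),6.3,'pics/ov4.png')
im=optics.camera('top')[:,:,::-1]; cv2.imwrite('pics/top4.png',im)
draw(np.ascontiguousarray(im),'top',[(circ('top',.5295,.0415,.072,.057),(0,0,255)),(circ('top',.5295,.0415,.110,.011),(0,255,255))],(265,160,405,265),5,'pics/ov4t.png')
E
```

```text
10.0 [ 0.54797735 -0.08634449  0.17847128] [-2.49769517e-04  9.71412075e-01 -2.37399459e-01 -1.20330339e-04] [ 1.1023983  -0.41184736 -0.16816322] 0.08549506811295753
tool x ang -27.466211052548125
```

View pics/ov4.png

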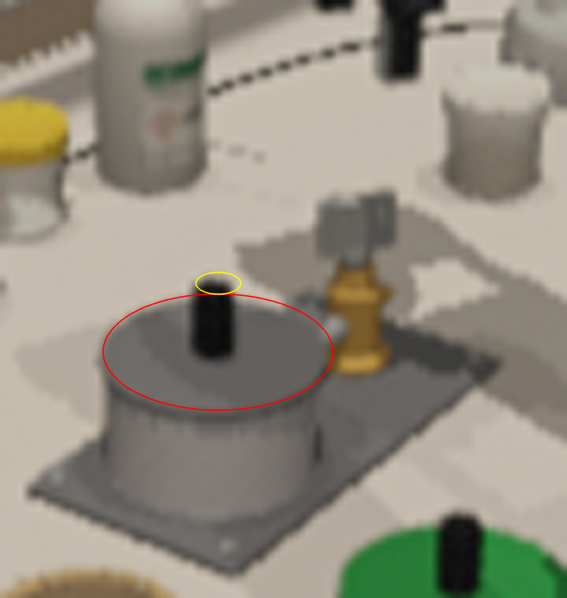

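View pics/ov4t.png

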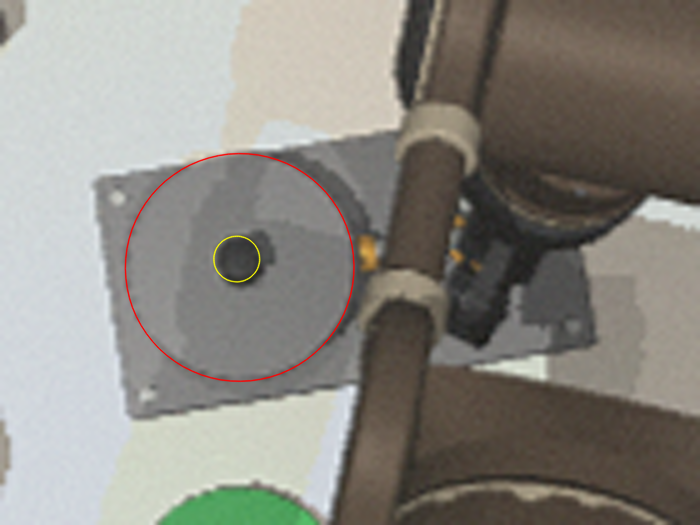

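Request:
jog_arm(rows=[[[0.05, -0.06, -2], 0, 0], [[0.05, -0.06, -4], 0, 0], [[0.05, -0.06, -6], 0, 0], [[0.05, -0.06, -8], 0, 0], [[0.05, -0.06, -9], 0, 0], [[0.05, -0.06, -9.75], 0, 0], [[0.05, -0.06, -9.75], 0, 0], [[0.05, -0.06, -9.75], 0, 0]])

```text
time: 10.9
tool_pos: [0.5494, -0.0878, 0.0814]
eef_rot: [0.0, 0.971, -0.237, 0.001]
force: [0.2, -0.2, -0.0]
gripper_width: 0.0853
```

```bash
python3 - <<'E'
from ov import *
s=r.get_state(); print(s['time'],s['tool_pos'],s['force'])
for c,b in (('top',(320,160,420,250)),('scene',(300,140,390,221))):
    im=optics.camera(c)[:,:,::-1]; x0,y0,x1,y1=b
    cv2.imwrite(f'pics/{c}5.png',cv2.resize(im[y0:y1,x0:x1],(400,360),interpolation=cv2.INTER_CUBIC))
cv2.imwrite('pics/both5.png',np.hstack([cv2.imread('pics/top5.png'),cv2.imread('pics/scene5.png')]))
E
```

```text
10.9 [ 0.54935841 -0.08778984  0.08143174] [ 0.18678924 -0.21070654 -0.01604101]
```

View pics/both5.png

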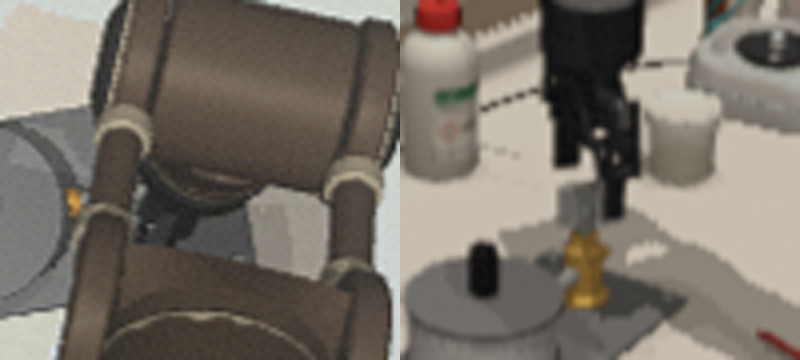

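Request:
jog_arm(rows=[[[0, 0, 0], 0, 255], [[0, 0, 0], 0, 255], [[0, 0, 0], 0, 255], [[0, 0, 0], 0, 255], [[0, 0, 0], 0, 255], [[0, 0, 0], 0, 255], [[0, 0, 0], 0, 255], [[0, 0, 0], 0, 255], [[0, 0, 0], 0, 255], [[0, 0, 0], 0, 255]], squeeze=40)

```text
time: 12.0
tool_pos: [0.5479, -0.0874, 0.0809]
eef_rot: [-0.0, 0.971, -0.238, -0.001]
force: [-3.8, 2.4, 5.1]
gripper_width: 0.0089
```

```bash
python3 - <<'E'
from h import *
s=r.get_state(); print(s['time'],s['tool_pos'],s['force'],s['moment'],s['gripper_width'])
q=s['eef_rot']; print('tool x ang',np.degrees(2*np.arctan2(q[2],q[1])))
E
```

```text
12.0 [ 0.54793148 -0.08740514  0.080896  ] [-3.76316772  2.4037904   5.13514839] [0.29958896 0.64678166 0.06721311] 0.008937773430056422
tool x ang -27.48887667518286
```

Request:
jog_arm(rows=[[[-0.1, 0.05, 0], -4, 255], [[-0.1, 0.05, 0], -10, 255], [[-0.1, 0.05, 0], -16, 255], [[-0.1, 0.05, 0], -22, 255], [[-0.1, 0.05, 0], -28, 255], [[-0.1, 0.05, 0], -34, 255], [[-0.1, 0.05, 0], -40, 255], [[-0.1, 0.05, 0], -46, 255], [[-0.1, 0.05, 0], -49, 255], [[-0.1, 0.05, 0], -50, 255], [[-0.1, 0.05, 0], -50, 255]])

```text
time: 13.1
tool_pos: [0.5465, -0.0857, 0.0809]
eef_rot: [-0.0, 0.78, -0.626, -0.002]
force: [-4.8, 5.8, 6.5]
gripper_width: 0.0091
```

```bash
cat > st.py <<'E'
from h import *
s=r.get_state(); print(s['time'],s['tool_pos'],s['force'],s['moment'],s['gripper_width'])
q=s['eef_rot']; print('tool x ang',np.degrees(2*np.arctan2(q[2],q[1])), s['joints'])
E
python3 st.py
```

```text
13.1 [ 0.5465266  -0.08573112  0.08088648] [-4.78509423  5.75740115  6.52758459] [ 0.82960217  0.6977088  -0.06770172] 0.009061882063697638
tool x ang -77.54608310915211 [-0.23547556  0.36611386  1.90207761  0.00263362  0.87686853  1.11627103]
```

Request:
jog_arm(rows=[[[0, 0.05, 0], -2, 255], [[0, 0.1, 0], -4, 255], [[0, 0.1, 0], -4, 255]])

```text
time: 13.4
tool_pos: [0.5465, -0.0855, 0.0809]
eef_rot: [0.0, 0.757, -0.653, -0.002]
force: [-4.7, 2.7, 6.1]
gripper_width: 0.0095
```

```bash
python3 st.py
```

```text
13.4 [ 0.54651646 -0.08551847  0.08089255] [-4.6824954   2.66716856  6.14830721] [ 0.39257785  0.73081314 -0.06661172] 0.009540831192589883
tool x ang -81.53726451562117 [-2.34305035e-01  3.65911273e-01  1.90235364e+00  8.25824569e-04
  8.76446569e-01  1.18825927e+00]
```

Request:
jog_arm(rows=[[[0, 0, 0], -2, 255], [[0, 0, 0], -2, 255]])

```text
time: 13.6
tool_pos: [0.5465, -0.0855, 0.0809]
eef_rot: [0.001, 0.747, -0.665, -0.001]
force: [-5.1, 4.0, 6.8]
gripper_width: 0.0094
```

```bash
python3 st.py
```

```text
13.6 [ 0.54648638 -0.08547796  0.08091027] [-5.05687706  3.9950601   6.83966738] [0.61262729 0.63590884 0.4919965 ] 0.009350598952417606
tool x ang -83.39419238331106 [-2.34052043e-01  3.65882970e-01  1.90234827e+00  3.86633798e-04
  8.76565870e-01  1.22120335e+00]
```

Request:
jog_arm(rows=[[[0, 0, 0], -0.5, 255], [[0, 0, 0], -0.5, 255], [[0, 0, 0], -0.5, 255]])

```text
time: 13.9
tool_pos: [0.5465, -0.0854, 0.0809]
eef_rot: [0.001, 0.744, -0.668, -0.001]
force: [-3.8, 3.7, 6.5]
gripper_width: 0.0093
```

```bash
python3 st.py; python3 - <<'E'
from ov import *
for c,b in (('top',(320,160,420,250)),('scene',(300,140,390,221))):
    im=optics.camera(c)[:,:,::-1]; x0,y0,x1,y1=b
    cv2.imwrite(f'pics/{c}6.png',cv2.resize(im[y0:y1,x0:x1],(400,360),interpolation=cv2.INTER_CUBIC))
cv2.imwrite('pics/both6.png',np.hstack([cv2.imread('pics/top6.png'),cv2.imread('pics/scene6.png')]))
E
```

```text
13.9 [ 0.54647642 -0.08544215  0.08091116] [-3.75848557  3.66617112  6.49494843] [0.59625029 0.75470989 0.68068239] 0.009317712360154759
tool x ang -83.82009122618179 [-2.33868432e-01  3.65874594e-01  1.90235812e+00  1.04834308e-04
  8.76582307e-01  1.22900094e+00]
```

View pics/both6.png

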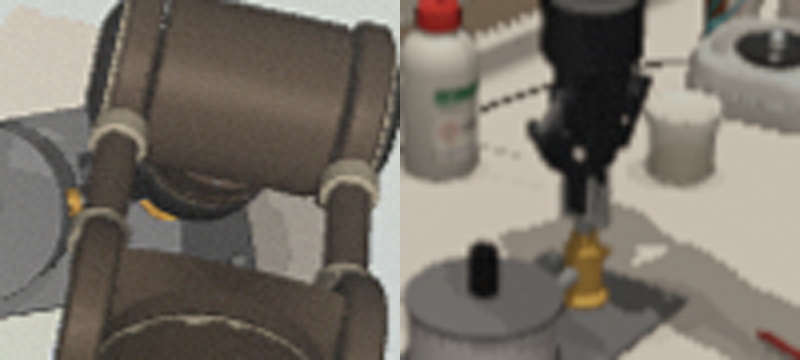

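Request:
jog_arm(rows=[[[0, 0, 0], 6, 255], [[0, 0, 0], 12, 255], [[0, -0.05, 0], 18, 255], [[0, -0.05, 0], 24, 255], [[0.05, -0.1, 0], 30, 255], [[0.05, -0.1, 0], 36, 255], [[0.1, -0.1, 0], 42, 255], [[0.1, -0.1, 0], 48, 255], [[0.1, -0.1, 0], 54, 255], [[0.1, -0.1, 0], 60, 255], [[0.1, -0.1, 0], 66, 255], [[0.1, -0.1, 0], 72, 255], [[0.1, -0.1, 0], 78, 255], [[0.1, -0.1, 0], 84, 255], [[0.1, -0.1, 0], 89, 255], [[0.1, -0.1, 0], 92, 255], [[0.1, -0.1, 0], 92, 255], [[0.1, -0.1, 0], 92, 255]])

```text
time: 15.8
tool_pos: [0.5495, -0.0876, 0.0809]
eef_rot: [0.0, 0.998, 0.069, 0.001]
force: [-0.4, 0.3, 0.4]
gripper_width: 0.0091
```

```bash
python3 st.py; python3 - <<'E'
from ov import *
for c,b in (('top',(260,150,420,294)),('scene',(280,140,390,239))):
    im=optics.camera(c)[:,:,::-1]; cv2.imwrite(f'pics/{c}7f.png',im); x0,y0,x1,y1=b
    cv2.imwrite(f'pics/{c}7.png',cv2.resize(im[y0:y1,x0:x1],(400,360),interpolation=cv2.INTER_CUBIC))
cv2.imwrite('pics/both7.png',np.hstack([cv2.imread('pics/top7.png'),cv2.imread('pics/scene7.png')]))
E
```

```text
15.8 [ 0.54948267 -0.08764155  0.08094565] [-0.39365113  0.27266157  0.40150995] [ 0.02455724 -0.07281531  0.05646191] 0.009115046874502484
tool x ang 7.955541005723343 [-2.36265246e-01  3.68605752e-01  1.89829108e+00 -3.60234776e-04
  8.72829452e-01 -3.74884379e-01]
```

View pics/both7.png

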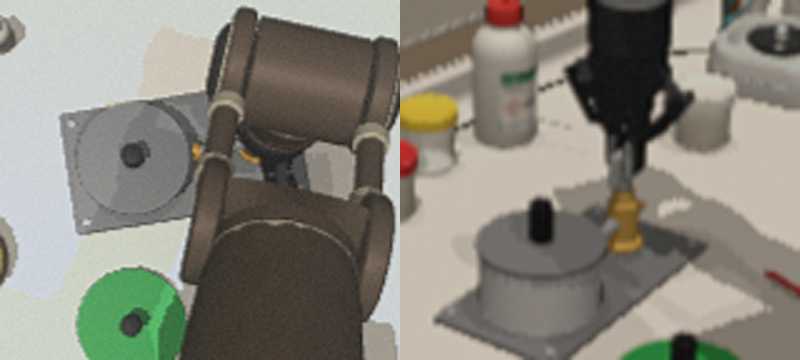

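Request:
jog_arm(rows=[[[0, 0, 0], 0, 255], [[0, 0, 0], 0, 255], [[0, 0, 0], 0, 255]])

```text
time: 16.2
tool_pos: [0.5495, -0.0876, 0.081]
eef_rot: [0.0, 0.998, 0.07, 0.001]
force: [2.2, -0.6, -0.3]
gripper_width: 0.0094
```

```bash
python3 st.py; python3 -c "
from ov import *
im=cv2.imread('pics/scene7f.png'); draw(im,'scene',[(circ('scene',.5295,.0415,.072,.057),(0,0,255))],(290,150,370,240),6,'pics/ov7.png')
print(order.finish_job())"
```

```text
16.2 [ 0.54948412 -0.08760007  0.08096896] [ 2.23297736 -0.62438808 -0.3199711 ] [-0.143103   -0.35102083 -0.00189955] 0.009388664854556984
tool x ang 7.995866607298642 [-2.36268842e-01  3.68561112e-01  1.89829480e+00 -1.84721858e-04
  8.72880941e-01 -3.75704466e-01]
the job is handed in; nothing more can be done
None
```

View pics/ov7.png

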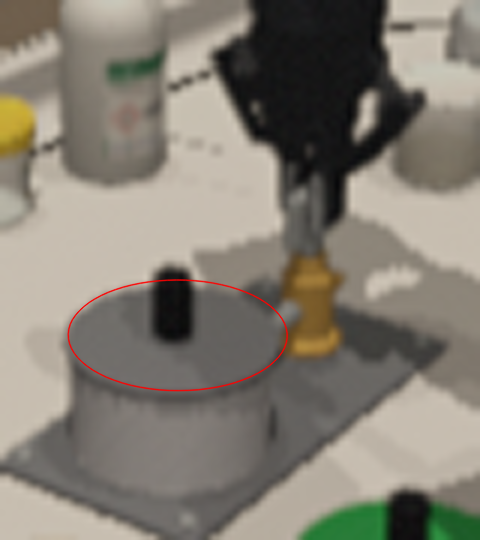

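The job is handed in at about 16 s of the 61 s allowed, with both parts done; the hand-in itself reports no verdict.

**Cover:** I took the grey cover by its knob (not the green look-alike), set it on the pot and let go. It took a 9 N press at the expected height. The top view showed it level and centred on the rim to about 1 mm.

**Thumbscrew:** I gripped the wing and turned it clockwise to the stop. The twisting moment jumped from about −0.07 to +0.68 N m right where the wing should seat. I then backed it off about 90° without letting go. The jaws end at 8.0° against 8.5° for an exact quarter turn, which is about 1.56 to 1.57 rad open. I could not read the joint directly, so that figure comes from the jaw angle and the stop.

**Last checks:**
- The fingers are closed on the wing at 9.4 mm with the grip set to 40 N, and the arm is still. The 10 mm blade reads slightly thin, as the 22 mm knob did at 21 mm.
- The last pictures show the cover level and clear of the gripper. My moves went nowhere near the bystanders; I did not re-measure their positions.
- The scene camera disagreed with the top camera by about 1 px (2–3 mm) throughout. The shift was the same for chamber and cover, so I relied on the top view.

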